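# Clamp a rubber end cap on a valve's hose barb with a worm-drive band

## Task

Blank off the ball valve: lift the loose band clamp with the orange knob out of the blue stand and slide it over the black rubber cap on the valve's hose barb, knob upright, until the band lies flush against the cap's thick rim. Then tighten it by turning the knob clockwise until it is snug, about a sixth of a turn past the point where the band has lost all its play on the cap, and no harder than that. Leave it sitting square and upright there and let go.

Things in the scene. Friction and masses are not known exactly. Their poses are not given: they have to be found in the camera images.
- knob (a point): centre of the clamp's ribbed orange knob (round, 30 mm across, 24 mm high) on an upright 8 mm shank; 60 mm above the band's centre, 41 mm to its -y side. The point does not turn with the screw. Clockwise from above tightens; the screw is stiff (0.35 N m) and stays where it is left, so the clamp can be carried by the knob.
- band_centre (a point): centre of the fully open steel band, fixed to the clamp's screw housing; x: axis of the hoop, -y: towards the housing, z: up along the screw. Band 18 mm wide, 4 mm thick; inner radius 28.1 to 30.5 mm at the start, not told. The screw takes 1 mm off the radius per rad, and the hoop's true centre moves 1 mm per rad towards -y.
- cap_front (a point): centre of the front face of the black rubber cap; its axis is level, 81.5 mm above the table, x points along it towards the valve. Cap 51 mm long: bulge of radius 26.2 mm 10 mm behind the face, plain waist of radius 25.0 mm from 15 to 44 mm, then the rim, of radius 35 mm. The valve's orange lever starts 0.13 m behind the face and reaches 52 mm above the axis.
- band_seat (a point): point on the cap's axis, 35 mm behind its front face, where the band's mid-plane lies when flush against the rim; x along the axis towards the valve, z up. A moulded ledge reaches 27 mm forward from the rim, 36 to 52 mm to -y, its top 14 mm below the axis; the screw housing comes to lie over it, so that the slack clamp cannot roll over when let go.
- band_clamp: the loose clamp, about 0.2 kg, 18 x 83 x 107 mm: hoop, screw housing (18 x 15 x 22 mm, underside 11 mm below the band's centre) at its -y side, knob above. Frame as band_centre. Starts upright in the front slot of the blue stand. The play is gone after 3.1 to 5.5 rad of turning; each rad beyond adds 0.2 N m at the screw and 200 N to the summed grip; over 320 N is overtight.
- end_cap: the rubber cap on the hose barb, fixed with the valve on its bench stand. Frame of the valve stand: origin on the table below the valve's middle, x away from the cap (cap_front lies 172 mm to -x), z up.

How it is judged:
By the outcome, as a careful person would: the job done as asked, in the order asked, and still so for the second after the job is handed in, with the robot touching nothing.
It also fails if it takes over 64 s, if anything falls off the work surface, if the arm or the gripper's body presses on something with over 40 N, if the wrist force passes 120 N, or if a joint passes its speed limit or range.

## Robot

A 6-joint arm with a two-finger parallel gripper is mounted at the origin on a cart in front of the work surface, level with it; the furniture and walls round the work are solid. World frame = base frame: x ahead of the robot, y to its left, z up, the work surface at z = 0. Lengths are in m, angles in rad, forces in N, time in s.
With the tool pointing down it reaches from about 0.275 to 1 m from the base axis. Payload 8.4 kg.
Tool frame: the origin (TCP) lies at the very end of the fingers, on their centre line; the grasp point (between the pads) lies robot.hold_point_z behind it (robot.hold_point_z is the distance from the TCP to the grasp point, in m); z points along the fingers, y is the line along which they close (so a half turn about z gives the same grasp; the last joint's range is limited). The gripper opens to 85 mm and grips with 20 to 120 N. Pads are 22 mm wide; open, the fingers measure 114 mm over their backs; the gripper's body (76 mm by 85 mm) begins 54 mm behind the grasp point. The pads swing forward as they close: fully open they stand 13 mm farther back than shut.
Start: joints at [-1.103, 0.353, 1.633, -0, 1.155, -0.002], TCP at [0.283, -0.557, 0.231] pointing down, gripper open.
Joint ranges: [-2.63, 2.63], [-0.92, 2.1], [0.06, 2.66], [-1.3, 4.44], [0, 2.69], [-3.02, 3.02]. Speed limits (rad/s): [2.22, 2.22, 2.79, 3.14, 3.14, 3.14].

## Interface

Orientations are given as a rotation vector (axis times angle).
In Python, from cell import robot, grab_frame, camera_params, ticket gives the robot as it stands. The module is installed in compiled form; this text tells all that it offers.
- The arm moves only by the tool arm_command, never from a script. Its argument "moves" is a list of rows, each an object with "delta_pos": the shift along the tool's x, y, z in mm, a list of three; "rot": the turn, a rotation vector about the tool's x, y, z in degrees, a list of three; "grip": the opening, from 0 (shut) to 1 (fully open). In form: [{"delta_pos": [dx, dy, dz], "rot": [ax, ay, az], "grip": grip}, ...]. A call has exactly 8 rows; each row shifts and turns the commanded pose from where the row before left it, along the tool's axes as they then stand; what a row does not reach is not made up. A row lasts 1/8 s, in which the tool goes at most 62.5 mm and 10.7 degrees, less where a joint would pass 70% of its speed; a pose out of reach is approached as far as the arm can. A call is refused whole if a number of a shift passes 62.5 or a number of a turn 10.7, either way. A call with a gripper value outside its range is refused whole. The fingers move at their own pace and stop on an object; "grip_force" is the grip in N (left out, the last holds). Time passes only in rows, so rows that do not move let the fingers close, or fill a call up. It gives the time, the measured TCP pose, the force, the opening and the grip force at its end, in the units of the state.
- robot.get_obs(): the state, without advancing time (a new reading comes with each control period).
- grab_frame(name): name is "side" or "top"; returns the picture (420x560x3 uint8, red, green, blue); there is no depth.
- camera_params(name): a dict with "fx", "fy", "cx", "cy" (pixels), "cam_to_world" (4x4, takes a point from camera to world coordinates). Camera axes: x right, y up, looking along -z (the intrinsics and any distortion apply to the point x, -y, -z); pixel columns grow to the right and rows downward; lengths in m; the calibration is good to about 2 mm. A picture is of the moment at which its call begins. camera_params takes no time and is no camera call.
- ticket.hand_in(): hands the job in; it is judged then, once.
The state is a dict: "t": time; "q": joint angles; "qd": joint speeds; "joint_efforts": joint torques, N m; "position": TCP position; "ee_rot": TCP orientation; "wrist_force": force on the tool from outside, world axes, zero at the start; "moment": the same for the moment, N m; "opening": finger opening in m; "grip_force": force on a finger pad.
Only numpy, scipy, OpenCV 4.12 (cv2) and the standard library are available. Lean on these libraries where they do the work, as an engineer would, in place of code of your own. Each camera call takes 0.05 s, during which the arm holds its last target. There are 200 camera calls.

## Working session

There is one attempt and no reset: what is moved stays moved. The work goes in short steps, Python scripts to look and compute and a tool call to move; the robot and the scene stay as the last step left them, time stands still between calls to the robot, and variables do not carry over. Pictures are saved under pics/ and viewed, at most 10 in all, crops included, and the job is handed in when it is done.

Besides the shell and the picture viewer there is one more tool, called after ">>>" by a JSON object that holds its "name" and its "arguments", one argument or row to a line. arm_command: Moves the arm, as the interface text tells. Its arguments: {"type":"object","properties":{"moves":{"type":"array","items":{"type":"object","properties":{"delta_pos":{"type":"array","items":{"type":"number"}},"rot":{"type":"array","items":{"type":"number"}},"grip":{"type":"number"}}}},"grip_force":{"type":"number"}},"required":["moves"]}

```bash
mkdir -p pics; python3 - <<'E'
from cell import robot, grab_frame, camera_params
import cv2,numpy as np
o=robot.get_obs(); print(o, robot.hold_point_z)
for n in("side","top"):
    f=grab_frame(n); np.save(f"pics/{n}0.npy",f); cv2.imwrite(f"pics/{n}0.png",f[:,:,::-1]); print(n,camera_params(n))
E
```

```text
{'t': 0.0, 'q': array([-1.10336406e+00,  3.53666680e-01,  1.63412850e+00,  5.06024409e-06,
        1.15516690e+00, -2.41342757e-03]), 'qd': array([-1.13519010e-03,  1.14265232e-03,  7.93745528e-04, -8.30384336e-04,
       -1.31437423e-03, -1.57103749e-06]), 'joint_efforts': array([ 3.66169246e-03, -6.05245757e+01, -3.42059147e+01,  7.25510063e-05,
        9.48107103e-03,  8.32178358e-06]), 'position': array([ 0.2827534, -0.5568639,  0.2305525]), 'ee_rot': array([-3.05400403e+00, -7.30948529e-01,  4.88374536e-04]), 'wrist_force': array([-0.36561614, -0.25725078, -0.3475108 ]), 'moment': array([-0.06364874,  0.0002331 , -0.00087636]), 'grip_force': 0.0, 'opening': 0.08522956524683334} 0.0187
side {'fx': 396.83614086060334, 'fy': 396.83614086060334, 'cx': 274.49691584230874, 'cy': 212.14997455789418, 'cam_to_world': array([[-0.97286087,  0.11057346, -0.2032615 ,  0.29024582],
       [-0.22994647, -0.36399658,  0.90256917,  0.91738932],
       [ 0.0258137 ,  0.9248135 ,  0.379544  ,  0.48533316],
       [ 0.        ,  0.        ,  0.        ,  1.        ]])}
top {'fx': 428.4765965855947, 'fy': 428.4765965855947, 'cx': 277.5977421364782, 'cy': 214.53589910913144, 'cam_to_world': array([[ 0.00947213,  0.99358148, -0.11272139,  0.37255469],
       [-0.99913228,  0.01397621,  0.03923468,  0.04028689],
       [ 0.04055827,  0.11225194,  0.99285172,  1.06508532],
       [ 0.        ,  0.        ,  0.        ,  1.        ]])}
```

View pics/side0.png

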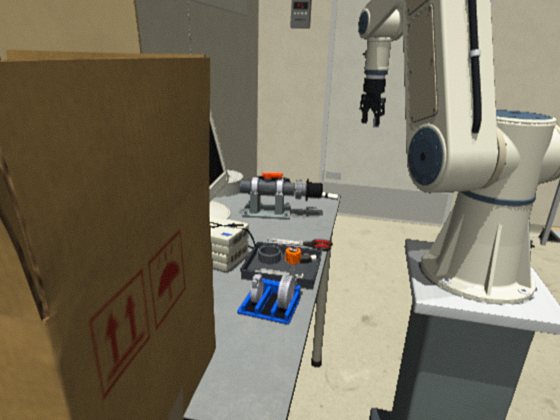

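View pics/top0.png

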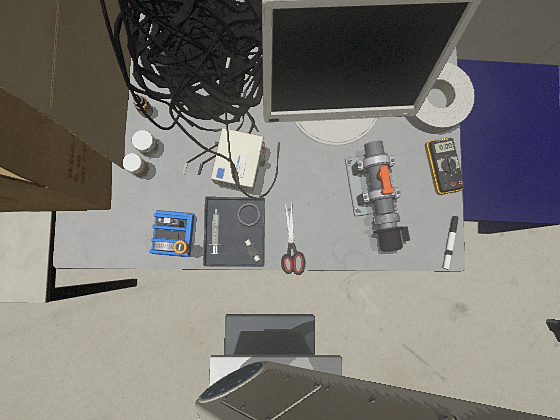

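The top view shows the blue stand near (172,233) with the knob at (180,246). The valve's cap is near (392,240), facing the robot. Next I'll enlarge both areas.

```bash
python3 - <<'E'
import cv2,numpy as np
t=np.load("pics/top0.npy");s=np.load("pics/side0.npy")
c=lambda a,x,y,w,h,W,H:cv2.resize(a[y:y+h,x:x+w],(W,H),interpolation=cv2.INTER_CUBIC)
A=np.hstack([c(t,145,200,60,60,390,300)[:, :],c(t,340,135,80,120,400,300)[:, :]]) if 0 else np.hstack([c(t,140,200,65,50+15,300,300),c(t,340,135,125,125,300,300)])
B=np.hstack([c(s,230,240,90,90,300,300),c(s,235,160,100,100,300,300)])
cv2.imwrite("pics/c0.png",np.vstack([A,B])[:,:,::-1])
E
```

```text
(no output)
```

View pics/c0.png

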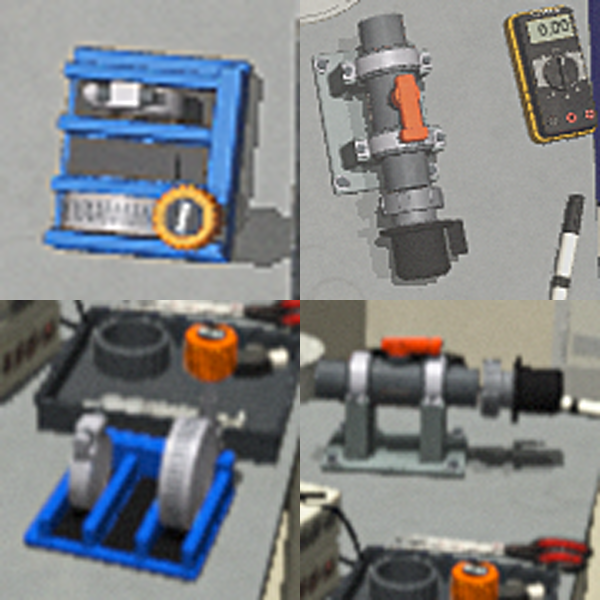

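The front slot holds the clamp, with the hoop across the slot and the knob at its -y end (top px about (181,247)). The cap's face points at the robot, around top px (389,250), and the ledge is on the right.

```bash
cat > h.py <<'E'
import cv2,numpy as np
from cell import robot, grab_frame, camera_params
def ray(n,u,v):
    p=camera_params(n);M=p["cam_to_world"]
    d=M[:3,:3]@np.array([(u-p["cx"])/p["fx"],-(v-p["cy"])/p["fy"],-1]);return M[:3,3],d/np.linalg.norm(d)
def plane(n,u,v,z):
    o,d=ray(n,u,v);return o+d*(z-o[2])/d[2]
def proj(n,P):
    p=camera_params(n);M=p["cam_to_world"];c=M[:3,:3].T@(np.asarray(P)-M[:3,3])
    return np.array([p["cx"]+p["fx"]*c[0]/-c[2],p["cy"]-p["fy"]*c[1]/-c[2]])
def orange(f,box):
    x0,y0,x1,y1=box;h=cv2.cvtColor(f,cv2.COLOR_RGB2HSV)
    m=cv2.inRange(h,(8,150,120),(25,255,255));k=np.zeros_like(m);k[y0:y1,x0:x1]=m[y0:y1,x0:x1];return k
E
python3 - <<'E'
from h import *
from scipy.optimize import least_squares
t=np.load("pics/top0.npy");s=np.load("pics/side0.npy")
def bb(m): 
    y,x=np.nonzero(m);return x.min(),x.max(),y.min(),y.max(),len(x)
mt=orange(t,(165,232,200,262));ms=orange(s,(275,240,310,270));print(bb(mt),bb(ms))
(ut,vt),r=cv2.minEnclosingCircle(cv2.findNonZero(mt));b=bb(ms);us,vs=(b[0]+b[1])/2,(b[2]+b[3])/2
print(ut,vt,r,us,vs)
f=lambda P:np.r_[proj("top",P+[0,0,.010])-[ut,vt],proj("side",P)-[us,vs]]
R=least_squares(f,[.35,.25,.1]);print("knob",R.x,R.fun)
# hoop stand lines yaw
hs=cv2.cvtColor(t,cv2.COLOR_RGB2HSV);bl=cv2.inRange(hs,(100,150,60),(125,255,255))
rect=cv2.minAreaRect(cv2.findNonZero(bl));pts=np.array([plane("top",*p,.03)for p in cv2.boxPoints(rect)]);print("stand",pts.round(3))
# cap
g=t.max(2)
for v in list(range(142,152,3))+list(range(218,256,2)):
    d=g[v,350:425].astype(int)
    x=np.nonzero((d<52) if v>200 else (d<120))[0]+350
    print(v,(x.min(),x.max(),len(x)) if len(x) else None)
E
```

```text
(np.int64(173), np.int64(186), np.int64(240), np.int64(253), 76) (np.int64(285), np.int64(300), np.int64(247), np.int64(263), 200)
179.5885009765625 246.50885009765625 7.043824195861816 292.5 255.0
knob [0.40753246 0.2178697  0.10244879] [-0.03600265 -0.29624836  0.27151244  0.03220913]
stand [[ 0.784  0.353  0.03 ]
 [ 0.913 -0.725  0.03 ]
 [ 0.482 -0.734  0.03 ]
 [ 0.379  0.3    0.03 ]]
142 (np.int64(379), np.int64(381), 3)
145 (np.int64(364), np.int64(382), 8)
148 (np.int64(365), np.int64(382), 8)
151 (np.int64(365), np.int64(383), 8)
218 None
220 None
222 None
224 None
226 None
228 None
230 None
232 None
234 None
236 None
238 None
240 None
242 None
244 None
246 None
248 None
250 None
252 None
254 None
```

```bash
python3 - <<'E'
from h import *
t=np.load("pics/top0.npy")
hs=cv2.cvtColor(t,cv2.COLOR_RGB2HSV);bl=cv2.inRange(hs,(100,150,60),(125,255,255));bl[:,:145]=0;bl[:,202:]=0;bl[:200]=0;bl[265:]=0
pts=np.array([plane("top",*p,.03)for p in cv2.boxPoints(cv2.minAreaRect(cv2.findNonZero(bl)))]);print("stand",pts.round(3))
e=pts-np.roll(pts,1,0);print([(round(np.linalg.norm(x),3),round(np.degrees(np.arctan2(x[1],x[0])),1)) for x in e])
g=t.max(2)
print(g[244,370:415]);print(g[230,370:415]);print(g[225:265,390])
m=((g<75)*255).astype(np.uint8);m[:222]=0;m[260:]=0;m[:,:365]=0;m[:,415:]=0
for v in range(222,258,2):
    x=np.nonzero(m[v])[0]; print(v,(x.min(),x.max(),len(x)) if len(x) else None)
E
```

```text
stand [[0.394 0.303 0.03 ]
 [0.498 0.298 0.03 ]
 [0.49  0.203 0.03 ]
 [0.386 0.21  0.03 ]]
[(np.float64(0.094), np.float64(85.0)), (np.float64(0.104), np.float64(-3.1)), (np.float64(0.095), np.float64(-94.8)), (np.float64(0.105), np.float64(176.3))]
[147 152 151 155 149 149 160  97  97  77  64  63  69  71  70  73  71  76
  75  79  77  76  75  71  79  75  77  72  70  72  67  61 110 181 176 168
 169 172 166 171 168 169 170 168 169]
[153 151 158 162 138 112  82  68  66  70  67  73  68  72  72  71  82  71
  75  67  60  58  64  64  62  64  68  70  64  70 127  75  74  78  76  73
  69  60 147 172 172 169 168 170 171]
[159 166 132  67  78  60  68  77  78  73  77  73  75  73  77  80  70  75
  68  77  77  74  73  73  68  64 109 118 111 178 158 163 167 171 166 165
 166 168 165 167]
222 (np.int64(390), np.int64(390), 1)
224 (np.int64(374), np.int64(380), 4)
226 None
228 (np.int64(389), np.int64(407), 17)
230 (np.int64(377), np.int64(407), 25)
232 (np.int64(373), np.int64(407), 23)
234 (np.int64(378), np.int64(408), 21)
236 (np.int64(378), np.int64(408), 23)
238 (np.int64(378), np.int64(408), 24)
240 (np.int64(379), np.int64(407), 21)
242 (np.int64(379), np.int64(401), 15)
244 (np.int64(380), np.int64(401), 13)
246 (np.int64(380), np.int64(402), 16)
248 (np.int64(380), np.int64(400), 20)
250 (np.int64(381), np.int64(393), 13)
252 None
254 None
256 None
```

```bash
python3 - <<'E'
from h import *
t=np.load("pics/top0.npy");g=t.max(2)
for v in(146,150,172,184): print(v,g[v,356:400])
a=plane("top",373.5,148,.0815);b=plane("top",390.4,244,.0815);print(a,b,np.degrees(np.arctan2(*(a-b)[1::-1])))
u=(a-b)[:2]/np.linalg.norm((a-b)[:2]);n=np.array([-u[1],u[0]])
for nm,p,z in(("face",(390.5,251),.09),("rimback",(387,227.5),.1),("ledgeR",(408.2,236),.0675),("ledgefront",(405,241.5),.0675),("waistR",(399.8,230),.0815),("bulgeR",(402.,244),.0815)):
    P=plane("top",*p,z)[:2];print(nm,P.round(4),"along",((P-b[:2])@u).round(4),"lat",((P-b[:2])@n).round(4))
print(g[238:246,403:407])
E
```

```text
146 [168 166 165 170 170 166 166 181 101  74  86  96 110 113 127 128 130 132
 134 138 129 127 129 127 121 110  94 110 171 168 168 172 173 172 171 169
 172 168 168 171 171 173 167 172]
150 [172 169 169 172 173 172 153 153 142  74  81  99 102 108 117 127 131 133
 136 139 136 137 131 130 131 124 116  80 178 177 168 168 168 169 167 167
 169 169 170 170 170 169 170 168]
172 [ 81  78  72  73  78  71  78  78  78  77  79  75  80  84  96 100 106 118
 118 125 132 113  66 104 240 207 225 223 224 224 224 226 235 181 102 102
 165 166 167 169 167 164 166 169]
184 [178 179 179 171 179 155 155 159 155 162 170 101 100 138  89  89  99 105
 113 119 117 122 130 128 128  87 127 209 228 225 224 224 226 233 175 113
 148 168 170 169 167 169 168 167]
[ 0.64648631 -0.22505626  0.0815    ] [ 0.41914752 -0.26101168  0.0815    ] 8.987335085523124
face [ 0.4027 -0.2583] along -0.0158 lat 0.0052
rimback [ 0.4558 -0.2483] along 0.0382 lat 0.0069
ledgeR [ 0.4392 -0.3082] along 0.0124 lat -0.0497
ledgefront [ 0.4261 -0.3002] along 0.0007 lat -0.0398
waistR [ 0.452  -0.2838] along 0.0289 lat -0.0277
bulgeR [ 0.4195 -0.2883] along -0.004 lat -0.027
[[ 67  73  72  73]
 [ 77  78  76  74]
 [ 69  66  72  65]
 [100  74  90 182]
 [117 120 109 173]
 [115 107 104 169]
 [181 176 168 169]
 [176 171 167 168]]
```

>>> {"name": "arm_command", "arguments": {
  "moves": [
    {"delta_pos": [0, 0, -20], "rot": [0, 0, 0], "grip": 1},
    {"delta_pos": [0, 0, 0], "rot": [0, 0, -10], "grip": 1},
    {"delta_pos": [0, 0, 0], "rot": [0, 0, -10], "grip": 1},
    {"delta_pos": [0, 0, 0], "rot": [0, 0, -10], "grip": 1},
    {"delta_pos": [0, 0, 0], "rot": [0, 0, -10], "grip": 1},
    {"delta_pos": [0, 0, 0], "rot": [0, 0, -10], "grip": 1},
    {"delta_pos": [0, 0, 0], "rot": [0, 0, -10], "grip": 1},
    {"delta_pos": [0, 0, 0], "rot": [0, 0, -10], "grip": 1}
  ]
}}

```text
t: 1.1
position: [0.2828, -0.557, 0.2508]
ee_rot: [-2.076, -2.357, -0.001]
wrist_force: [-0.3, -1.3, 0.4]
opening: 0.0855
grip_force: 0.0
```

```bash
cat >> h.py <<'E'
from scipy.spatial.transform import Rotation as Ro
def go(P,yaw=None):
    """tool-frame mm to world point P, current yaw, q6"""
    o=robot.get_obs();R=Ro.from_rotvec(o["ee_rot"]).as_matrix()
    d=R.T@(np.asarray(P)-o["position"])*1000
    print("t",round(o["t"],2),"pos",o["position"].round(4),"yaw",np.degrees(np.arctan2(R[1,0],R[0,0])).round(1),"tilt",R[:2,2].round(4),"q1",o["q"][0].round(3),"q6",o["q"][5].round(3),
     "F",o["wrist_force"].round(1),"M",o["moment"].round(3),"open",round(o["opening"],4),"gf",round(o["grip_force"],1),"\n delta",d.round(1))
E
python3 -c "
from h import *
go([.4075,.2179,.25])"
```

```text
t 1.1 pos [ 0.2828 -0.557   0.2508] yaw 97.2 tilt [-0.0004  0.0008] q1 -1.103 q6 -1.23 F [-0.3 -1.3  0.4] M [-0.03  -0.039  0.046] open 0.0855 gf 0.0 
 delta [753.  221.4   1.4]
```

>>> {"name": "arm_command", "arguments": {
  "moves": [
    {"delta_pos": [53.8, 15.8, 0], "rot": [0, 0, 0], "grip": 1},
    {"delta_pos": [53.8, 15.8, 0], "rot": [0, 0, 0], "grip": 1},
    {"delta_pos": [53.8, 15.8, 0], "rot": [0, 0, 0], "grip": 1},
    {"delta_pos": [53.8, 15.8, 0], "rot": [0, 0, 0], "grip": 1},
    {"delta_pos": [53.8, 15.8, 0], "rot": [0, 0, 0], "grip": 1},
    {"delta_pos": [53.8, 15.8, 0], "rot": [0, 0, 0], "grip": 1},
    {"delta_pos": [53.8, 15.8, 0], "rot": [0, 0, 0], "grip": 1},
    {"delta_pos": [53.8, 15.8, 0], "rot": [0, 0, 0], "grip": 1}
  ]
}}

```text
t: 2.1
position: [0.3564, -0.1131, 0.2513]
ee_rot: [2.084, 2.351, 0.0]
wrist_force: [0.5, 1.1, -0.4]
opening: 0.0854
grip_force: 0.0
```

>>> {"name": "arm_command", "arguments": {
  "moves": [
    {"delta_pos": [53.8, 15.8, 0], "rot": [0, 0, 0], "grip": 1},
    {"delta_pos": [53.8, 15.8, 0], "rot": [0, 0, 0], "grip": 1},
    {"delta_pos": [53.8, 15.8, 0], "rot": [0, 0, 0], "grip": 1},
    {"delta_pos": [53.8, 15.8, 0], "rot": [0, 0, 0], "grip": 1},
    {"delta_pos": [53.8, 15.8, 0], "rot": [0, 0, 0], "grip": 1},
    {"delta_pos": [53.8, 15.8, 0], "rot": [0, 0, 0], "grip": 1},
    {"delta_pos": [0, 0, 0], "rot": [0, 0, -10], "grip": 1},
    {"delta_pos": [0, 0, 0], "rot": [0, 0, -9], "grip": 1}
  ]
}}

```text
t: 3.1
position: [0.4114, 0.2178, 0.2508]
ee_rot: [-1.657, -2.669, 0.002]
wrist_force: [0.2, 0.0, 0.1]
opening: 0.0848
grip_force: 0.0
```

```bash
python3 -c "
from h import *
go([.4075,.2179,.0837])"
```

```text
t 3.1 pos [0.4114 0.2178 0.2508] yaw 116.3 tilt [-0.001  -0.0005] q1 0.484 q6 0.024 F [0.2 0.  0.1] M [ 0.011 -0.05  -0.038] open 0.0848 gf 0.0 
 delta [  1.8  -3.3 167.1]
```

>>> {"name": "arm_command", "arguments": {
  "moves": [
    {"delta_pos": [1.8, -3.3, 30], "rot": [0, 0, 0], "grip": 1},
    {"delta_pos": [0, 0, 35], "rot": [0, 0, 0], "grip": 1},
    {"delta_pos": [0, 0, 35], "rot": [0, 0, 0], "grip": 1},
    {"delta_pos": [0, 0, 30], "rot": [0, 0, 0], "grip": 1},
    {"delta_pos": [0, 0, 20], "rot": [0, 0, 0], "grip": 1},
    {"delta_pos": [0, 0, 15], "rot": [0, 0, 0], "grip": 1},
    {"delta_pos": [0, 0, 0], "rot": [0, 0, 0], "grip": 1},
    {"delta_pos": [0, 0, 0], "rot": [0, 0, 0], "grip": 0.55}
  ],
  "grip_force": 20
}}

```text
t: 4.1
position: [0.4085, 0.2175, 0.0868]
ee_rot: [1.666, 2.663, 0.001]
wrist_force: [-0.4, 1.0, 0.6]
opening: 0.0698
grip_force: 0.0
```

```bash
python3 -c "
from h import *
go([.4075,.2179,.085])
a=grab_frame('side');b=grab_frame('top')
c=lambda a,x,y,w,h:cv2.resize(a[y:y+h,x:x+w],(400,400),interpolation=cv2.INTER_CUBIC)
cv2.imwrite('pics/c1.png',np.hstack([c(a,230,180,120,120),c(b,120,190,100,100)])[:,:,::-1])"
```

```text
t 4.1 pos [0.4085 0.2175 0.0868] yaw 115.9 tilt [0.0007 0.0004] q1 0.486 q6 0.034 F [-0.4  1.   0.6] M [0.034 0.015 0.031] open 0.0698 gf 0.0 
 delta [ 0.8 -0.7  1.8]
```

View pics/c1.png

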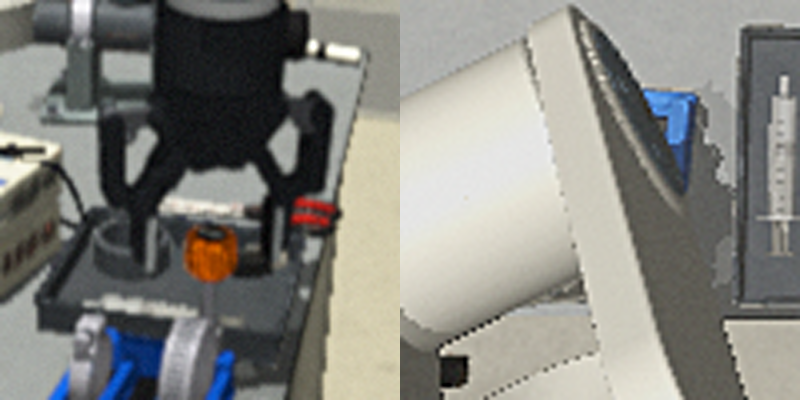

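The fingers straddle the knob, which is centred near crop (210,250), with their tips at knob height. I'll close lightly to centre it along this axis.

>>> {"name": "arm_command", "arguments": {
  "moves": [
    {"delta_pos": [0, 0, 0], "rot": [0, 0, 0], "grip": 0.3},
    {"delta_pos": [0, 0, 0], "rot": [0, 0, 0], "grip": 0.2},
    {"delta_pos": [0, 0, 0], "rot": [0, 0, 0], "grip": 0.2},
    {"delta_pos": [0, 0, 0], "rot": [0, 0, 0], "grip": 0.2},
    {"delta_pos": [0, 0, 0], "rot": [0, 0, 0], "grip": 0.2},
    {"delta_pos": [0, 0, 0], "rot": [0, 0, 0], "grip": 0.2},
    {"delta_pos": [0, 0, 0], "rot": [0, 0, 0], "grip": 0.2},
    {"delta_pos": [0, 0, 0], "rot": [0, 0, 0], "grip": 0.2}
  ],
  "grip_force": 20
}}

```text
t: 5.2
position: [0.4084, 0.2174, 0.0868]
ee_rot: [1.666, 2.663, 0.001]
wrist_force: [-1.2, -0.4, 6.3]
opening: 0.0295
grip_force: 21.9
```

```bash
python3 -c "
from h import *
go([.4075,.2179,.085])"
```

```text
t 5.2 pos [0.4084 0.2174 0.0868] yaw 115.9 tilt [0.0008 0.0004] q1 0.486 q6 0.034 F [-1.2 -0.4  6.3] M [-0.11   0.155  0.008] open 0.0295 gf 21.9 
 delta [ 0.8 -0.6  1.8]
```

>>> {"name": "arm_command", "arguments": {
  "moves": [
    {"delta_pos": [0, 0, 0], "rot": [0, 0, 0], "grip": 0.6},
    {"delta_pos": [0, 0, 0], "rot": [0, 0, 0], "grip": 0.6},
    {"delta_pos": [0, 0, 0], "rot": [0, 0, -10.5], "grip": 0.6},
    {"delta_pos": [0, 0, 0], "rot": [0, 0, -10.5], "grip": 0.6},
    {"delta_pos": [0, 0, 0], "rot": [0, 0, -10.5], "grip": 0.6},
    {"delta_pos": [0, 0, 0], "rot": [0, 0, -10.5], "grip": 0.6},
    {"delta_pos": [0, 0, 0], "rot": [0, 0, -10.5], "grip": 0.6},
    {"delta_pos": [0, 0, 0], "rot": [0, 0, -10.5], "grip": 0.6}
  ],
  "grip_force": 20
}}

```text
t: 6.2
position: [0.408, 0.2172, 0.0862]
ee_rot: [-0.02, -3.141, 0.0]
wrist_force: [-0.8, -0.7, -0.5]
opening: 0.0514
grip_force: 0.0
```

>>> {"name": "arm_command", "arguments": {
  "moves": [
    {"delta_pos": [0, 0, 0], "rot": [0, 0, -10.5], "grip": 0.6},
    {"delta_pos": [0, 0, 0], "rot": [0, 0, -10.5], "grip": 0.6},
    {"delta_pos": [0, 0, 0], "rot": [0, 0, -6], "grip": 0.5},
    {"delta_pos": [0, 0, 0], "rot": [0, 0, 0], "grip": 0.2},
    {"delta_pos": [0, 0, 0], "rot": [0, 0, 0], "grip": 0.2},
    {"delta_pos": [0, 0, 0], "rot": [0, 0, 0], "grip": 0.2},
    {"delta_pos": [0, 0, 0], "rot": [0, 0, 0], "grip": 0.2},
    {"delta_pos": [0, 0, 0], "rot": [0, 0, 0], "grip": 0.2}
  ],
  "grip_force": 60
}}

```text
t: 7.2
position: [0.4081, 0.2174, 0.0864]
ee_rot: [-0.704, 3.062, 0.0]
wrist_force: [-2.6, 2.4, 3.6]
opening: 0.0284
grip_force: 58.9
```

```bash
python3 -c "
from h import *
go([.4075,.2179,.085])"
```

```text
t 7.2 pos [0.4081 0.2174 0.0864] yaw -154.1 tilt [0.0001 0.0003] q1 0.486 q6 -1.537 F [-2.6  2.4  3.6] M [ 0.653  0.471 -0.025] open 0.0284 gf 58.9 
 delta [0.3 0.7 1.4]
```

>>> {"name": "arm_command", "arguments": {
  "moves": [
    {"delta_pos": [0, 0, -10], "rot": [0, 0, 0], "grip": 0.2},
    {"delta_pos": [0, 0, -25], "rot": [0, 0, 0], "grip": 0.2},
    {"delta_pos": [0, 0, -30], "rot": [0, 0, 0], "grip": 0.2},
    {"delta_pos": [0, 0, -20], "rot": [0, 0, 0], "grip": 0.2},
    {"delta_pos": [12, -22, 0], "rot": [0, 0, 0], "grip": 0.2},
    {"delta_pos": [25, -46, 0], "rot": [0, 0, 0], "grip": 0.2},
    {"delta_pos": [25, -46, 0], "rot": [0, 0, 0], "grip": 0.2},
    {"delta_pos": [25, -46, 0], "rot": [0, 0, 0], "grip": 0.2}
  ],
  "grip_force": 60
}}

```text
t: 8.2
position: [0.3993, 0.0336, 0.1716]
ee_rot: [-0.706, 3.061, -0.001]
wrist_force: [0.7, -0.2, -1.9]
opening: 0.0284
grip_force: 59.8
```

>>> {"name": "arm_command", "arguments": {
  "moves": [
    {"delta_pos": [25, -46, 0], "rot": [0, 0, 0], "grip": 0.2},
    {"delta_pos": [25, -46, 0], "rot": [0, 0, 0], "grip": 0.2},
    {"delta_pos": [25, -46, 0], "rot": [0, 0, 0], "grip": 0.2},
    {"delta_pos": [25, -46, 0], "rot": [0, 0, 0], "grip": 0.2},
    {"delta_pos": [25, -46, 0], "rot": [0, 0, 0], "grip": 0.2},
    {"delta_pos": [25, -46, 0], "rot": [0, 0, 0], "grip": 0.2},
    {"delta_pos": [12, -22, 0], "rot": [0, 0, -6.5], "grip": 0.2},
    {"delta_pos": [0, 0, 0], "rot": [0, 0, -6.5], "grip": 0.2}
  ],
  "grip_force": 60
}}

```text
t: 9.2
position: [0.3837, -0.3057, 0.1714]
ee_rot: [1.048, -2.961, 0.001]
wrist_force: [-0.7, 0.6, -1.9]
opening: 0.0283
grip_force: 59.8
```

>>> {"name": "arm_command", "arguments": {
  "moves": [
    {"delta_pos": [0, 0, 15], "rot": [0, 0, 0], "grip": 0.2},
    {"delta_pos": [0, 0, 15], "rot": [0, 0, 0], "grip": 0.2},
    {"delta_pos": [0, 0, 15], "rot": [0, 0, 0], "grip": 0.2},
    {"delta_pos": [0, 0, 0], "rot": [0, 0, 0], "grip": 0.2},
    {"delta_pos": [0, 0, 0], "rot": [0, 0, 0], "grip": 0.2},
    {"delta_pos": [0, 0, 0], "rot": [0, 0, 0], "grip": 0.2},
    {"delta_pos": [0, 0, 0], "rot": [0, 0, 0], "grip": 0.2},
    {"delta_pos": [0, 0, 0], "rot": [0, 0, 0], "grip": 0.2}
  ],
  "grip_force": 60
}}

```text
t: 10.2
position: [0.3844, -0.3036, 0.1265]
ee_rot: [-1.046, 2.962, -0.001]
wrist_force: [-0.3, 0.4, -2.2]
opening: 0.0285
grip_force: 59.9
```

```bash
python3 -c "
from h import *
go([.3806,-.3086,.1261])
a=grab_frame('side');b=grab_frame('top');np.save('pics/s2.npy',a);np.save('pics/t2.npy',b)
c=lambda a,x,y,w,h:cv2.resize(a[y:y+h,x:x+w],(400,400),interpolation=cv2.INTER_CUBIC)
cv2.imwrite('pics/c2.png',np.hstack([c(a,260,130,100,100),c(b,340,170,100,100)])[:,:,::-1])"
```

```text
t 10.2 pos [ 0.3844 -0.3036  0.1265] yaw -141.1 tilt [ 0.0004 -0.0003] q1 -0.672 q6 -2.922 F [-0.3  0.4 -2.2] M [-0.032  0.012 -0.026] open 0.0285 gf 59.9 
 delta [ 6.1 -1.5  0.4]
```

View pics/c2.png

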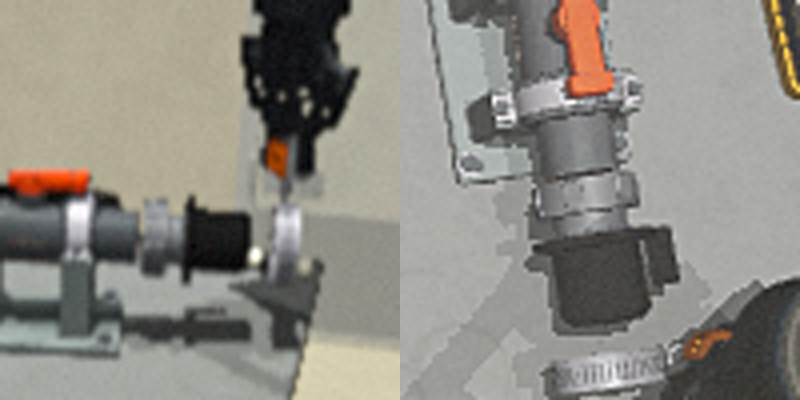

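```bash
python3 - <<'E'
from h import *
s=np.load('pics/s2.npy');t=np.load('pics/t2.npy')
k=np.array([.3844,-.3036]);u=np.array([.9878,.156]);n=np.array([-.156,.9878])
c=k+.041*n;print("bc",c)
P=lambda z:[*c,z]
print("exp side z=.0815",proj("side",P(.0815)),"top@.1135",proj("side",P(.0815+.033)),"bot",proj("side",P(.0815-.033)))
print("exp top hooptop",proj("top",P(.0815+.033)), "left edge", proj("top",[*(c+.034*n),.0815]),"left front",proj("top",[*(c+.034*n-.009*u),.0815]))
cap=np.array([.4038,-.2634])
for d in(0,.01,.03): print("cap axis",d,proj("side",[*(cap+d*u),.0815]),proj("side",[*(cap+d*u),.0815+.0255]),proj("side",[*(cap+d*u),.0815-.0255]),proj("top",[*(cap+d*u),.0815]))
for col in(328,330,332,334): print("s",col,s[174:206,col].max(1))
for col in(308,312,318): print("cap",col,s[174:206,col].max(1))
print("row190",s[190,300:345].max(1))
for r in(260,263,266): print("t",r,t[r,370:415].max(1))
for r in(240,245,250): print("tcap",r,t[r,370:415].max(1))
for c_ in(384,391): print("tcol",c_,t[246:276,c_].max(1))
E
```

```text
bc [ 0.378004  -0.2631002]
exp side z=.0815 [330.86483933 190.9929618 ] top@.1135 [331.71778144 180.88235986] bot [330.02900232 200.90080348]
exp top hooptop [396.16213644 261.81934295] left edge [377.28920712 264.03329416] left front [377.95781602 267.9270683 ]
cap axis 0 [322.61877373 190.14072305] [323.20863662 182.3742926 ] [322.03803214 197.7870579 ] [391.55398205 250.64961333]
cap axis 0.01 [319.41221779 189.98388402] [319.97662443 182.22000051] [318.85653463 197.62776881] [390.80108076 246.36715486]
cap axis 0.03 [313.00838315 189.67065973] [313.52202427 181.91186623] [312.50267329 197.30964792] [389.30005483 237.82940719]
s 328 [142 154 148 146 165 174 172 148 103 111 142 147 139 123 129 137 150 135
 127 140 168 168 151 140 129 107  90  80  86  85  78  67]
s 330 [110  98  99  94  99 109 124 153 174 201 223 233 220 209 201 185 169 156
 139 114 108  97  76  69  70  65  64  67  81  81  84  75]
s 332 [101  96  86  88 116 151 151 144 162 183 212 220 209 186 181 172 154 148
 130 113 102  89  70  74  69  73  72  73  81  80  85  85]
s 334 [ 92 125 149 156 154 158 160 161 195 223 237 
[... 1406 characters left out ...]
  64  63  69
  59  55  74  96 160 155 158 153 153]
tcap 245 [160 155 158 154 158 153 159 102 102  92  66  62  70  69  73  64  70  73
  72  75  67  71  72  74  73  70  73  69  72  69  68  61  69 163 156 155
 152 151 153 152 154 152 153 155 156]
tcap 250 [155 155 152 154 153 154 156 161  98  99 103  71  57  62  62  64  64  67
  54  57  62  57  54  58  66  81 100  95 165 162 156 158 155 157 152 150
 151 152 156 155 157 156 150 153 155]
tcol 384 [ 65  69  73  71  62  65 103  83 161 152 152 155 156 164 175 179 175 140
 158 177 159 182  95  85 140 189 184 184 180 184]
tcol 391 [ 71  72  70  67  57  80  95  87 165 157 156 150 177 202 208 229 233 221
 215 199 223 122  81 157 152 186 183 184 182 184]
```

The picture shows the clamp hanging upright about 12 mm in front of the cap, with band centre side px (331,191) and cap axis side px (318,190.2). I'll correct sideways and down, then look again.

>>> {"name": "arm_command", "arguments": {
  "moves": [
    {"delta_pos": [-2.1, -4.4, 0.8], "rot": [0, 0, 0], "grip": 0.2},
    {"delta_pos": [-2.1, -4.4, 0], "rot": [0, 0, 0], "grip": 0.2},
    {"delta_pos": [0, 0, 0], "rot": [0, 0, 0], "grip": 0.2},
    {"delta_pos": [0, 0, 0], "rot": [0, 0, 0], "grip": 0.2},
    {"delta_pos": [0, 0, 0], "rot": [0, 0, 0], "grip": 0.2},
    {"delta_pos": [0, 0, 0], "rot": [0, 0, 0], "grip": 0.2},
    {"delta_pos": [0, 0, 0], "rot": [0, 0, 0], "grip": 0.2},
    {"delta_pos": [0, 0, 0], "rot": [0, 0, 0], "grip": 0.2}
  ],
  "grip_force": 60
}}

```text
t: 11.3
position: [0.3931, -0.3077, 0.1255]
ee_rot: [1.047, -2.962, 0.0]
wrist_force: [0.6, -0.4, -1.9]
opening: 0.0282
grip_force: 59.9
```

```bash
python3 -c "
from h import *
go([.3806,-.3086,.1261])
a=grab_frame('side');b=grab_frame('top')
c=lambda a,x,y,w,h:cv2.resize(a[y:y+h,x:x+w],(400,400),interpolation=cv2.INTER_CUBIC)
cv2.imwrite('pics/c3.png',np.hstack([c(a,300,165,40,40),c(b,367,228,50,50)])[:,:,::-1])"
```

```text
t 11.3 pos [ 0.3931 -0.3077  0.1255] yaw -141.1 tilt [-0. -0.] q1 -0.667 q6 -2.917 F [ 0.6 -0.4 -1.9] M [-0.068  0.057 -0.064] open 0.0282 gf 59.9 
 delta [10.2  7.1 -0.6]
```

View pics/c3.png

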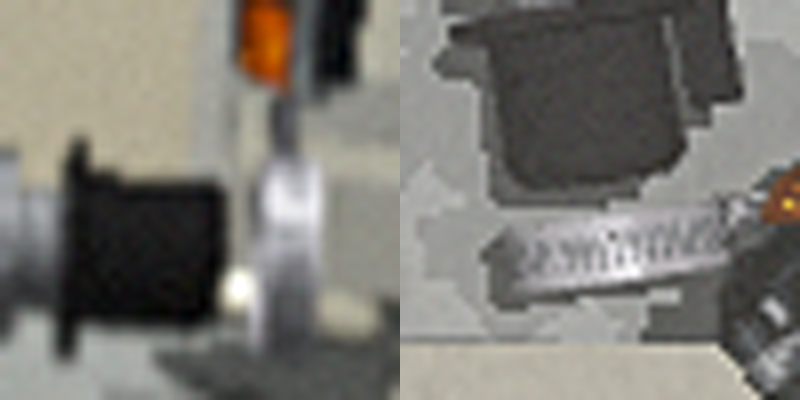

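The side view shows the band mid level (about 255 crop) matching the cap axis. In the top view the band spans crop 490–735 around the axis at 615, so it is centred. Inserting now.

>>> {"name": "arm_command", "arguments": {
  "moves": [
    {"delta_pos": [-3.5, -2, 0], "rot": [0, 0, 0], "grip": 0.2},
    {"delta_pos": [-3.5, -2, 0], "rot": [0, 0, 0], "grip": 0.2},
    {"delta_pos": [-3.5, -2, 0], "rot": [0, 0, 0], "grip": 0.2},
    {"delta_pos": [-3.5, -2, 0], "rot": [0, 0, 0], "grip": 0.2},
    {"delta_pos": [-3.5, -2, 0], "rot": [0, 0, 0], "grip": 0.2},
    {"delta_pos": [-3.5, -2, 0], "rot": [0, 0, 0], "grip": 0.2},
    {"delta_pos": [0, 0, 0], "rot": [0, 0, 0], "grip": 0.2},
    {"delta_pos": [0, 0, 0], "rot": [0, 0, 0], "grip": 0.2}
  ],
  "grip_force": 60
}}

```text
t: 12.4
position: [0.4169, -0.3038, 0.1254]
ee_rot: [1.047, -2.962, -0.0]
wrist_force: [0.5, 0.4, -1.9]
opening: 0.0281
grip_force: 59.9
```

```bash
python3 -c "
from h import *
go([.4448,-.2985,.1255])"
```

```text
t 12.4 pos [ 0.4169 -0.3038  0.1254] yaw -141.1 tilt [-0.0002  0.0001] q1 -0.633 q6 -2.883 F [ 0.5  0.4 -1.9] M [-0.04  -0.022 -0.003] open 0.0281 gf 59.9 
 delta [-25.1 -13.4  -0.1]
```

>>> {"name": "arm_command", "arguments": {
  "moves": [
    {"delta_pos": [-3.5, -2, 0], "rot": [0, 0, 0], "grip": 0.2},
    {"delta_pos": [-3.5, -2, 0], "rot": [0, 0, 0], "grip": 0.2},
    {"delta_pos": [-3.5, -2, 0], "rot": [0, 0, 0], "grip": 0.2},
    {"delta_pos": [-3.5, -2, 0], "rot": [0, 0, 0], "grip": 0.2},
    {"delta_pos": [-3.5, -2, 0], "rot": [0, 0, 0], "grip": 0.2},
    {"delta_pos": [-0.9, -0.5, 0], "rot": [0, 0, 0], "grip": 0.2},
    {"delta_pos": [0, 0, 0], "rot": [0, 0, 0], "grip": 0.2},
    {"delta_pos": [0, 0, 0], "rot": [0, 0, 0], "grip": 0.2}
  ],
  "grip_force": 60
}}

```text
t: 13.4
position: [0.4377, -0.3005, 0.1254]
ee_rot: [1.046, -2.962, -0.0]
wrist_force: [0.7, 0.0, -1.7]
opening: 0.0281
grip_force: 59.9
```

```bash
python3 -c "
from h import *
go([.4448,-.2985,.1255])"
```

```text
t 13.4 pos [ 0.4377 -0.3005  0.1254] yaw -141.1 tilt [-0.0001  0.    ] q1 -0.604 q6 -2.854 F [ 0.7  0.  -1.7] M [-0.107  0.039  0.053] open 0.0281 gf 59.9 
 delta [-6.7 -2.9 -0.1]
```

>>> {"name": "arm_command", "arguments": {
  "moves": [
    {"delta_pos": [-0.87, -0.5, 0], "rot": [0, 0, 0], "grip": 0.2},
    {"delta_pos": [-0.87, -0.5, 0], "rot": [0, 0, 0], "grip": 0.2},
    {"delta_pos": [-0.87, -0.5, 0], "rot": [0, 0, 0], "grip": 0.2},
    {"delta_pos": [-0.87, -0.5, 0], "rot": [0, 0, 0], "grip": 0.2},
    {"delta_pos": [-0.87, -0.5, 0], "rot": [0, 0, 0], "grip": 0.2},
    {"delta_pos": [-0.87, -0.5, 0], "rot": [0, 0, 0], "grip": 0.2},
    {"delta_pos": [0, 0, 0], "rot": [0, 0, 0], "grip": 0.2},
    {"delta_pos": [0, 0, 0], "rot": [0, 0, 0], "grip": 0.2}
  ],
  "grip_force": 60
}}

```text
t: 14.4
position: [0.4438, -0.2995, 0.1255]
ee_rot: [1.047, -2.962, -0.0]
wrist_force: [-0.6, 0.1, -2.4]
opening: 0.0283
grip_force: 59.9
```

>>> {"name": "arm_command", "arguments": {
  "moves": [
    {"delta_pos": [-0.87, -0.5, 0], "rot": [0, 0, 0], "grip": 0.2},
    {"delta_pos": [-0.87, -0.5, 0], "rot": [0, 0, 0], "grip": 0.2},
    {"delta_pos": [0, 0, 0], "rot": [0, 0, 0], "grip": 0.2},
    {"delta_pos": [0, 0, 0], "rot": [0, 0, 0], "grip": 0.2},
    {"delta_pos": [0, 0, 0], "rot": [0, 0, 0], "grip": 0.2},
    {"delta_pos": [0, 0, 0], "rot": [0, 0, 0], "grip": 0.2},
    {"delta_pos": [0, 0, 0], "rot": [0, 0, 0], "grip": 0.2},
    {"delta_pos": [0, 0, 0], "rot": [0, 0, 0], "grip": 0.2}
  ],
  "grip_force": 60
}}

```text
t: 15.4
position: [0.4458, -0.2992, 0.1255]
ee_rot: [1.046, -2.962, -0.0]
wrist_force: [-0.2, 0.3, -2.1]
opening: 0.0282
grip_force: 59.9
```

```bash
python3 -c "
from h import *
go([.4448,-.2985,.1255])"
```

```text
t 15.4 pos [ 0.4458 -0.2992  0.1255] yaw -141.1 tilt [-0.0001  0.    ] q1 -0.594 q6 -2.844 F [-0.2  0.3 -2.1] M [-0.026 -0.006  0.003] open 0.0282 gf 59.9 
 delta [ 0.3  1.2 -0. ]
```

>>> {"name": "arm_command", "arguments": {
  "moves": [
    {"delta_pos": [-0.87, -0.5, 0], "rot": [0, 0, 0], "grip": 0.2},
    {"delta_pos": [0, 0, 0], "rot": [0, 0, 0], "grip": 0.2},
    {"delta_pos": [-0.87, -0.5, 0], "rot": [0, 0, 0], "grip": 0.2},
    {"delta_pos": [0, 0, 0], "rot": [0, 0, 0], "grip": 0.2},
    {"delta_pos": [0, 0, 0], "rot": [0, 0, 0], "grip": 0.2},
    {"delta_pos": [0, 0, 0], "rot": [0, 0, 0], "grip": 0.2},
    {"delta_pos": [0, 0, 0], "rot": [0, 0, 0], "grip": 0.2},
    {"delta_pos": [0, 0, 0], "rot": [0, 0, 0], "grip": 0.2}
  ],
  "grip_force": 60
}}

```text
t: 16.4
position: [0.4475, -0.2989, 0.1254]
ee_rot: [1.047, -2.962, -0.0]
wrist_force: [-4.5, -1.5, 0.2]
opening: 0.0281
grip_force: 60.1
```

```bash
python3 -c "
from h import *
go([.4448,-.2985,.1255])"
```

```text
t 16.4 pos [ 0.4475 -0.2989  0.1254] yaw -141.1 tilt [-0.0005  0.0001] q1 -0.591 q6 -2.842 F [-4.5 -1.5  0.2] M [-0.23   0.857  0.185] open 0.0281 gf 60.1 
 delta [ 1.9  2.  -0.1]
```

The band meets the rim at 4.5 N, and Mz = F·41 mm shows the contact is centred on the hoop, so it is flush. I'll start tightening, shifting +1 mm/rad sideways to follow the hoop centre.

>>> {"name": "arm_command", "arguments": {
  "moves": [
    {"delta_pos": [0, 0, 0], "rot": [0, 0, 10], "grip": 0.2},
    {"delta_pos": [0, 0, 0], "rot": [0, 0, 10], "grip": 0.2},
    {"delta_pos": [0, 0, 0], "rot": [0, 0, 10], "grip": 0.2},
    {"delta_pos": [0, 0.7, 0], "rot": [0, 0, 10], "grip": 0.2},
    {"delta_pos": [0, 0, 0], "rot": [0, 0, 10], "grip": 0.2},
    {"delta_pos": [0, 0, 0], "rot": [0, 0, 10], "grip": 0.2},
    {"delta_pos": [0, 0, 0], "rot": [0, 0, 10], "grip": 0.2},
    {"delta_pos": [0.45, 0.54, 0], "rot": [0, 0, 10], "grip": 0.2}
  ],
  "grip_force": 80
}}

```text
t: 17.4
position: [0.4464, -0.2969, 0.125]
ee_rot: [-1.109, -2.936, -0.001]
wrist_force: [-6.6, 0.5, -0.9]
opening: 0.0279
grip_force: 78.8
```

```bash
python3 -c "
from h import *
go([.4475,-.2989,.1255])"
```

```text
t 17.4 pos [ 0.4464 -0.2969  0.125 ] yaw 138.6 tilt [-0.0024  0.0013] q1 -0.589 q6 -1.438 F [-6.6  0.5 -0.9] M [-0.047  1.293  0.398] open 0.0279 gf 78.8 
 delta [-2.1 -0.8 -0.5]
```

>>> {"name": "arm_command", "arguments": {
  "moves": [
    {"delta_pos": [0, 0, 0], "rot": [0, 0, 10], "grip": 0.2},
    {"delta_pos": [0, 0, 0], "rot": [0, 0, 10], "grip": 0.2},
    {"delta_pos": [0, 0, 0], "rot": [0, 0, 10], "grip": 0.2},
    {"delta_pos": [0.69, 0.12, 0], "rot": [0, 0, 10], "grip": 0.2},
    {"delta_pos": [0, 0, 0], "rot": [0, 0, 10], "grip": 0.2},
    {"delta_pos": [0, 0, 0], "rot": [0, 0, 10], "grip": 0.2},
    {"delta_pos": [0, 0, 0], "rot": [0, 0, 10], "grip": 0.2},
    {"delta_pos": [0.6, -0.35, 0], "rot": [0, 0, 10], "grip": 0.2}
  ],
  "grip_force": 80
}}

```text
t: 18.4
position: [0.4459, -0.2949, 0.1248]
ee_rot: [-2.736, -1.536, 0.002]
wrist_force: [-5.7, 2.1, -0.5]
opening: 0.028
grip_force: 78.8
```

```bash
python3 -c "
from h import *
go([.4475,-.2989,.1255])"
```

```text
t 18.4 pos [ 0.4459 -0.2949  0.1248] yaw 58.6 tilt [-0.0032  0.0025] q1 -0.587 q6 -0.04 F [-5.7  2.1 -0.5] M [0.608 1.403 0.321] open 0.028 gf 78.8 
 delta [-2.6  3.5 -0.7]
```

>>> {"name": "arm_command", "arguments": {
  "moves": [
    {"delta_pos": [0, 0, 0], "rot": [0, 0, 5], "grip": 0.2},
    {"delta_pos": [0, 0, 0], "rot": [0, 0, 5], "grip": 0.2},
    {"delta_pos": [0, 0, 0], "rot": [0, 0, 5], "grip": 0.2},
    {"delta_pos": [0.2, -0.29, 0], "rot": [0, 0, 5], "grip": 0.2},
    {"delta_pos": [0, 0, 0], "rot": [0, 0, 5], "grip": 0.2},
    {"delta_pos": [0, 0, 0], "rot": [0, 0, 5], "grip": 0.2},
    {"delta_pos": [0, 0, 0], "rot": [0, 0, 5], "grip": 0.2},
    {"delta_pos": [0, 0, 0], "rot": [0, 0, 5], "grip": 0.2}
  ],
  "grip_force": 80
}}

```text
t: 19.4
position: [0.4461, -0.2945, 0.1249]
ee_rot: [-3.097, -0.512, 0.004]
wrist_force: [-6.4, 2.3, 0.2]
opening: 0.0279
grip_force: 79.0
```

```bash
cat >> h.py <<'E'
def val():
    o=robot.get_obs();u=np.array([.9878,.156]);n=np.array([-.156,.9878]);d=o["position"][:2]-[.4475,-.2989]
    f=o["wrist_force"][:2];R=Ro.from_rotvec(o["ee_rot"]).as_matrix();yaw=np.degrees(np.arctan2(R[1,0],R[0,0]))
    print("t",round(o["t"],2),"yaw",yaw.round(1),"phi",(yaw-9).round(1),"q6",o["q"][5].round(3),"qd6",o["qd"][5].round(2),"along/lat mm",(d@u*1e3).round(2),(d@n*1e3).round(2),"z",o["position"][2].round(4),
    "Fu,Fn,Fz",(f@u).round(1),(f@n).round(1),o["wrist_force"][2].round(1),"M",o["moment"].round(3),"Mscrew",(o["moment"][2]+.041*(f@u)).round(3),"eff6",o["joint_efforts"][5].round(3),"open",round(o["opening"],4))
E
python3 -c "
from h import *
val()"
```

```text
t 19.4 yaw 18.8 phi 9.8 q6 0.656 qd6 0.69 along/lat mm -0.73 4.53 z 0.1249 Fu,Fn,Fz -6.0 3.3 0.2 M [0.657 1.171 0.341] Mscrew 0.094 eff6 -0.797 open 0.0279
```

>>> {"name": "arm_command", "arguments": {
  "moves": [
    {"delta_pos": [0, 0, 0], "rot": [0, 0, 5], "grip": 0.2},
    {"delta_pos": [0, 0, 0], "rot": [0, 0, 5], "grip": 0.2},
    {"delta_pos": [0, 0, 0], "rot": [0, 0, 5], "grip": 0.2},
    {"delta_pos": [-0.06, -0.34, 0], "rot": [0, 0, 5], "grip": 0.2},
    {"delta_pos": [0, 0, 0], "rot": [0, 0, 5], "grip": 0.2},
    {"delta_pos": [0, 0, 0], "rot": [0, 0, 5], "grip": 0.2},
    {"delta_pos": [0, 0, 0], "rot": [0, 0, 5], "grip": 0.2},
    {"delta_pos": [0, 0, 0], "rot": [0, 0, 5], "grip": 0.2}
  ],
  "grip_force": 80
}}

```text
t: 20.4
position: [0.4459, -0.2944, 0.1248]
ee_rot: [-3.086, 0.578, 0.005]
wrist_force: [-6.6, 0.7, -0.7]
opening: 0.0277
grip_force: 79.1
```

```bash
python3 -c "
from h import *
val()"
```

```text
t 20.4 yaw -21.2 phi -30.2 q6 1.355 qd6 0.69 along/lat mm -0.91 4.66 z 0.1248 Fu,Fn,Fz -6.4 1.8 -0.7 M [0.297 1.254 0.372] Mscrew 0.111 eff6 -0.793 open 0.0277
```

>>> {"name": "arm_command", "arguments": {
  "moves": [
    {"delta_pos": [0, 0, 0], "rot": [0, 0, 4], "grip": 0.2},
    {"delta_pos": [0, 0, 0], "rot": [0, 0, 4], "grip": 0.2},
    {"delta_pos": [0, 0, 0], "rot": [0, 0, 4], "grip": 0.2},
    {"delta_pos": [-0.38, -0.32, 0], "rot": [0, 0, 4], "grip": 0.2},
    {"delta_pos": [0, 0, 0], "rot": [0, 0, 4], "grip": 0.2},
    {"delta_pos": [0, 0, 0], "rot": [0, 0, 4], "grip": 0.2},
    {"delta_pos": [0, 0, 0], "rot": [0, 0, 4], "grip": 0.2},
    {"delta_pos": [0, 0, 0], "rot": [0, 0, 4], "grip": 0.2}
  ],
  "grip_force": 80
}}

```text
t: 21.4
position: [0.4458, -0.2943, 0.125]
ee_rot: [-2.809, 1.406, 0.005]
wrist_force: [-7.3, 0.9, -1.2]
opening: 0.0278
grip_force: 79.3
```

```bash
python3 -c "
from h import *
val()"
```

```text
t 21.4 yaw -53.2 phi -62.2 q6 1.913 qd6 0.55 along/lat mm -0.92 4.79 z 0.125 Fu,Fn,Fz -7.0 2.0 -1.2 M [0.019 1.339 0.386] Mscrew 0.097 eff6 -0.558 open 0.0278
```

>>> {"name": "arm_command", "arguments": {
  "moves": [
    {"delta_pos": [0, 0, 0], "rot": [0, 0, 3], "grip": 0.2},
    {"delta_pos": [0, 0, 0], "rot": [0, 0, 3], "grip": 0.2},
    {"delta_pos": [0, 0, 0], "rot": [0, 0, 3], "grip": 0.2},
    {"delta_pos": [-0.39, -0.08, 0], "rot": [0, 0, 3], "grip": 0.2},
    {"delta_pos": [0, 0, 0], "rot": [0, 0, 3], "grip": 0.2},
    {"delta_pos": [0, 0, 0], "rot": [0, 0, 3], "grip": 0.2},
    {"delta_pos": [0, 0, 0], "rot": [0, 0, 3], "grip": 0.2},
    {"delta_pos": [0, 0, 0], "rot": [0, 0, 3], "grip": 0.2}
  ],
  "grip_force": 80
}}

```text
t: 22.4
position: [0.4457, -0.294, 0.1251]
ee_rot: [2.456, -1.958, -0.004]
wrist_force: [-7.4, -0.1, 2.5]
opening: 0.0282
grip_force: 79.6
```

```bash
python3 -c "
from h import *
val()"
```

```text
t 22.4 yaw -77.1 phi -86.1 q6 2.332 qd6 0.42 along/lat mm -1.04 5.08 z 0.1251 Fu,Fn,Fz -7.3 1.0 2.5 M [-0.018  1.49   0.386] Mscrew 0.086 eff6 -0.322 open 0.0282
```

>>> {"name": "arm_command", "arguments": {
  "moves": [
    {"delta_pos": [0, 0, 0], "rot": [0, 0, 2], "grip": 0.2},
    {"delta_pos": [0, 0, 0], "rot": [0, 0, 2], "grip": 0.2},
    {"delta_pos": [0, 0, 0], "rot": [0, 0, 2], "grip": 0.2},
    {"delta_pos": [-0.25, 0, 0], "rot": [0, 0, 2], "grip": 0.2},
    {"delta_pos": [0, 0, 0], "rot": [0, 0, 2], "grip": 0.2},
    {"delta_pos": [0, 0, 0], "rot": [0, 0, 2], "grip": 0.2},
    {"delta_pos": [0, 0, 0], "rot": [0, 0, 2], "grip": 0.2},
    {"delta_pos": [0, 0, 0], "rot": [0, 0, 2], "grip": 0.2}
  ],
  "grip_force": 80
}}

```text
t: 23.4
position: [0.4456, -0.2938, 0.1252]
ee_rot: [2.159, -2.28, -0.004]
wrist_force: [-8.2, -0.5, 2.9]
opening: 0.0277
grip_force: 79.7
```

```bash
python3 -c "
from h import *
val()"
```

```text
t 23.4 yaw -93.1 phi -102.1 q6 2.611 qd6 0.28 along/lat mm -1.07 5.34 z 0.1252 Fu,Fn,Fz -8.2 0.7 2.9 M [0.083 1.517 0.409] Mscrew 0.073 eff6 -0.088 open 0.0277
```

>>> {"name": "arm_command", "arguments": {
  "moves": [
    {"delta_pos": [0, 0, 0], "rot": [0, 0, 2.2], "grip": 0.2},
    {"delta_pos": [0, 0, 0], "rot": [0, 0, 2.2], "grip": 0.2},
    {"delta_pos": [0, 0, 0], "rot": [0, 0, 2.2], "grip": 0.2},
    {"delta_pos": [-0.25, 0.05, 0], "rot": [0, 0, 2.2], "grip": 0.2},
    {"delta_pos": [0, 0, 0], "rot": [0, 0, 2.2], "grip": 0.2},
    {"delta_pos": [0, 0, 0], "rot": [0, 0, 2.2], "grip": 0.2},
    {"delta_pos": [0, 0, 0], "rot": [0, 0, 2.2], "grip": 0.2},
    {"delta_pos": [0, 0, 0], "rot": [0, 0, 2.2], "grip": 0.2}
  ],
  "grip_force": 80
}}

```text
t: 24.4
position: [0.4455, -0.2936, 0.1252]
ee_rot: [1.785, -2.583, -0.004]
wrist_force: [-9.1, -0.8, 3.3]
opening: 0.0278
grip_force: 79.8
```

```bash
python3 -c "
from h import *
val()
a=grab_frame('side');b=grab_frame('top')
c=lambda a,x,y,w,h:cv2.resize(a[y:y+h,x:x+w],(400,400),interpolation=cv2.INTER_CUBIC)
cv2.imwrite('pics/c4.png',np.hstack([c(a,285,155,50,50),c(b,362,215,60,60)])[:,:,::-1])"
```

```text
t 24.4 yaw -110.7 phi -119.7 q6 2.919 qd6 0.3 along/lat mm -1.19 5.6 z 0.1252 Fu,Fn,Fz -9.1 0.6 3.3 M [-0.02   1.7    0.363] Mscrew -0.011 eff6 -0.096 open 0.0278
```

View pics/c4.png

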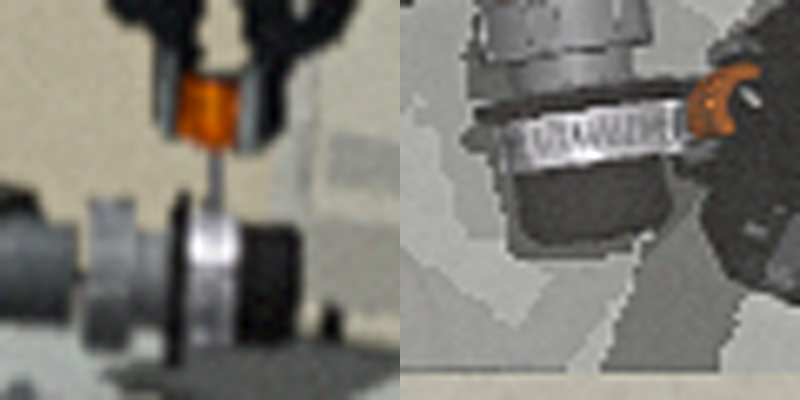

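The band lies flush on the rim (side crop 185–240) and upright. The knob slot's angle agrees with the amount turned, so nothing has slipped. The wrist is near its limit, so I'll regrasp 100° back.

>>> {"name": "arm_command", "arguments": {
  "moves": [
    {"delta_pos": [0, 0, 0], "rot": [0, 0, 0], "grip": 0.6},
    {"delta_pos": [0, 0, 0], "rot": [0, 0, 0], "grip": 0.6},
    {"delta_pos": [0, 0, 0], "rot": [0, 0, 0], "grip": 0.6},
    {"delta_pos": [0, 0, 0], "rot": [0, 0, -10], "grip": 0.6},
    {"delta_pos": [0, 0, 0], "rot": [0, 0, -10], "grip": 0.6},
    {"delta_pos": [0, 0, 0], "rot": [0, 0, -10], "grip": 0.6},
    {"delta_pos": [0, 0, 0], "rot": [0, 0, -10], "grip": 0.6},
    {"delta_pos": [0, 0, 0], "rot": [0, 0, -10], "grip": 0.6}
  ],
  "grip_force": 80
}}

```text
t: 25.5
position: [0.4473, -0.2942, 0.1256]
ee_rot: [-2.716, 1.579, -0.001]
wrist_force: [-0.9, 0.3, -0.1]
opening: 0.0513
grip_force: 0.0
```

>>> {"name": "arm_command", "arguments": {
  "moves": [
    {"delta_pos": [0, 0, 0], "rot": [0, 0, -10], "grip": 0.6},
    {"delta_pos": [0, 0, 0], "rot": [0, 0, -10], "grip": 0.6},
    {"delta_pos": [0, 0, 0], "rot": [0, 0, -10], "grip": 0.6},
    {"delta_pos": [0, 0, 0], "rot": [0, 0, -10], "grip": 0.6},
    {"delta_pos": [0, 0, 0], "rot": [0, 0, -10], "grip": 0.6},
    {"delta_pos": [0, 0, 0], "rot": [0, 0, 0], "grip": 0.6},
    {"delta_pos": [0, 0, 0], "rot": [0, 0, 0], "grip": 0.6},
    {"delta_pos": [0, 0, 0], "rot": [0, 0, 0], "grip": 0.6}
  ],
  "grip_force": 80
}}

```text
t: 26.5
position: [0.447, -0.2941, 0.1255]
ee_rot: [3.128, -0.296, 0.0]
wrist_force: [-0.1, -0.4, -0.0]
opening: 0.0512
grip_force: 0.0
```

```bash
python3 -c "
from h import *
val()"
```

```text
t 26.5 yaw -10.8 phi -19.8 q6 1.175 qd6 -0.01 along/lat mm 0.22 4.82 z 0.1255 Fu,Fn,Fz -0.1 -0.4 -0.0 M [-0.015  0.04   0.041] Mscrew 0.037 eff6 0.045 open 0.0512
```

>>> {"name": "arm_command", "arguments": {
  "moves": [
    {"delta_pos": [-1.3, -0.4, 0], "rot": [0, 0, 0], "grip": 0.6},
    {"delta_pos": [0, 0, 0], "rot": [0, 0, 0], "grip": 0.2},
    {"delta_pos": [0, 0, 0], "rot": [0, 0, 0], "grip": 0.2},
    {"delta_pos": [0, 0, 0], "rot": [0, 0, 0], "grip": 0.2},
    {"delta_pos": [0, 0, 0], "rot": [0, 0, 0], "grip": 0.2},
    {"delta_pos": [0, 0, 0], "rot": [0, 0, 0], "grip": 0.2},
    {"delta_pos": [0, 0, 0], "rot": [0, 0, 0], "grip": 0.2},
    {"delta_pos": [0, 0, 0], "rot": [0, 0, 0], "grip": 0.2}
  ],
  "grip_force": 80
}}

```text
t: 27.5
position: [0.4458, -0.2934, 0.1255]
ee_rot: [-3.128, 0.293, -0.0]
wrist_force: [-0.5, 2.9, 2.3]
opening: 0.0279
grip_force: 78.6
```

```bash
python3 -c "
from h import *
val()"
```

```text
t 27.5 yaw -10.7 phi -19.7 q6 1.172 qd6 0.0 along/lat mm -0.87 5.72 z 0.1255 Fu,Fn,Fz -0.0 2.9 2.3 M [ 0.729 -0.01  -0.013] Mscrew -0.014 eff6 -0.03 open 0.0279
```

>>> {"name": "arm_command", "arguments": {
  "moves": [
    {"delta_pos": [0, 0, 0], "rot": [0, 0, 2.5], "grip": 0.2},
    {"delta_pos": [0, 0, 0], "rot": [0, 0, 2.5], "grip": 0.2},
    {"delta_pos": [0, 0, 0], "rot": [0, 0, 2.5], "grip": 0.2},
    {"delta_pos": [0, 0, 0], "rot": [0, 0, 2.5], "grip": 0.2},
    {"delta_pos": [0, 0, 0], "rot": [0, 0, 2.5], "grip": 0.2},
    {"delta_pos": [0, 0, 0], "rot": [0, 0, 2.5], "grip": 0.2},
    {"delta_pos": [0, 0, 0], "rot": [0, 0, 2.5], "grip": 0.2},
    {"delta_pos": [0, 0, 0], "rot": [0, 0, 2.5], "grip": 0.2}
  ],
  "grip_force": 80
}}

```text
t: 28.5
position: [0.4454, -0.2935, 0.1255]
ee_rot: [3.029, -0.831, -0.001]
wrist_force: [-1.2, 1.5, 3.4]
opening: 0.0277
grip_force: 78.5
```

```bash
python3 -c "
from h import *
val()"
```

```text
t 28.5 yaw -30.7 phi -39.7 q6 1.522 qd6 0.35 along/lat mm -1.2 5.62 z 0.1255 Fu,Fn,Fz -0.9 1.7 3.4 M [0.309 0.278 0.445] Mscrew 0.406 eff6 -0.113 open 0.0277
```

>>> {"name": "arm_command", "arguments": {
  "moves": [
    {"delta_pos": [0, 0, 0], "rot": [0, 0, 1.5], "grip": 0.2},
    {"delta_pos": [0, 0, 0], "rot": [0, 0, 1.5], "grip": 0.2},
    {"delta_pos": [0, 0, 0], "rot": [0, 0, 1.5], "grip": 0.2},
    {"delta_pos": [0, 0, 0], "rot": [0, 0, 1.5], "grip": 0.2},
    {"delta_pos": [0, 0, 0], "rot": [0, 0, 1.5], "grip": 0.2},
    {"delta_pos": [0, 0, 0], "rot": [0, 0, 1.5], "grip": 0.2},
    {"delta_pos": [0, 0, 0], "rot": [0, 0, 1.5], "grip": 0.2},
    {"delta_pos": [0, 0, 0], "rot": [0, 0, 1.5], "grip": 0.2}
  ],
  "grip_force": 80
}}

```text
t: 29.5
position: [0.4455, -0.2936, 0.1255]
ee_rot: [2.925, -1.146, -0.0]
wrist_force: [-4.3, -0.0, 4.5]
opening: 0.0282
grip_force: 78.7
```

```bash
python3 -c "
from h import *
val()"
```

```text
t 29.5 yaw -42.8 phi -51.8 q6 1.732 qd6 0.21 along/lat mm -1.13 5.57 z 0.1255 Fu,Fn,Fz -4.2 0.7 4.5 M [-0.253  1.028  0.512] Mscrew 0.339 eff6 0.161 open 0.0282
```

>>> {"name": "arm_command", "arguments": {
  "moves": [
    {"delta_pos": [0, 0, 0], "rot": [0, 0, 2], "grip": 0.2},
    {"delta_pos": [0, 0, 0], "rot": [0, 0, 2], "grip": 0.2},
    {"delta_pos": [0, 0, 0], "rot": [0, 0, 2], "grip": 0.2},
    {"delta_pos": [0, 0, 0], "rot": [0, 0, 2], "grip": 0.2},
    {"delta_pos": [0, 0, 0], "rot": [0, 0, 2], "grip": 0.2},
    {"delta_pos": [0, 0, 0], "rot": [0, 0, 1.5], "grip": 0.2},
    {"delta_pos": [0, 0, 0], "rot": [0, 0, 1.5], "grip": 0.2},
    {"delta_pos": [0, 0, 0], "rot": [0, 0, 1.5], "grip": 0.2}
  ],
  "grip_force": 80
}}

```text
t: 30.5
position: [0.4453, -0.2935, 0.1254]
ee_rot: [2.757, -1.506, -0.001]
wrist_force: [-5.8, -1.0, 5.7]
opening: 0.0278
grip_force: 78.8
```

```bash
python3 -c "
from h import *
val()"
```

```text
t 30.5 yaw -57.3 phi -66.3 q6 1.986 qd6 0.21 along/lat mm -1.36 5.65 z 0.1254 Fu,Fn,Fz -5.9 -0.1 5.7 M [-0.436  1.439  0.554] Mscrew 0.313 eff6 0.211 open 0.0278
```

The torque is 0.55 N m against a 0.35 base, about 1 rad past losing play, so it is snug. Letting go and retreating upward.

>>> {"name": "arm_command", "arguments": {
  "moves": [
    {"delta_pos": [0, 0, 0], "rot": [0, 0, 0], "grip": 0.7},
    {"delta_pos": [0, 0, 0], "rot": [0, 0, 0], "grip": 0.7},
    {"delta_pos": [0, 0, 0], "rot": [0, 0, 0], "grip": 0.7},
    {"delta_pos": [0, 0, 0], "rot": [0, 0, 0], "grip": 0.7},
    {"delta_pos": [0, 0, -10], "rot": [0, 0, 0], "grip": 0.7},
    {"delta_pos": [0, 0, -20], "rot": [0, 0, 0], "grip": 0.7},
    {"delta_pos": [0, 0, -30], "rot": [0, 0, 0], "grip": 0.7},
    {"delta_pos": [0, 0, -40], "rot": [0, 0, 0], "grip": 0.7}
  ]
}}

```text
t: 31.5
position: [0.4453, -0.2932, 0.2265]
ee_rot: [-2.758, 1.503, 0.002]
wrist_force: [-0.1, -1.3, 0.1]
opening: 0.0596
grip_force: 0.0
```

>>> {"name": "arm_command", "arguments": {
  "moves": [
    {"delta_pos": [0, 0, -40], "rot": [0, 0, 0], "grip": 0.7},
    {"delta_pos": [0, 0, -40], "rot": [0, 0, 0], "grip": 0.7},
    {"delta_pos": [-45, 25, 0], "rot": [0, 0, 0], "grip": 0.7},
    {"delta_pos": [-45, 25, 0], "rot": [0, 0, 0], "grip": 0.7},
    {"delta_pos": [-45, 25, 0], "rot": [0, 0, 0], "grip": 0.7},
    {"delta_pos": [0, 0, 0], "rot": [0, 0, 0], "grip": 0.7},
    {"delta_pos": [0, 0, 0], "rot": [0, 0, 0], "grip": 0.7},
    {"delta_pos": [0, 0, 0], "rot": [0, 0, 0], "grip": 0.7}
  ]
}}

```text
t: 32.5
position: [0.3105, -0.2212, 0.3058]
ee_rot: [2.759, -1.503, 0.001]
wrist_force: [-0.1, -0.5, 0.3]
opening: 0.0595
grip_force: 0.0
```

```bash
python3 -c "
from h import *
val()
a=grab_frame('side');b=grab_frame('top')
c=lambda a,x,y,w,h:cv2.resize(a[y:y+h,x:x+w],(400,400),interpolation=cv2.INTER_CUBIC)
cv2.imwrite('pics/c5.png',np.hstack([c(a,285,155,50,50),c(b,362,215,60,60)])[:,:,::-1])"
```

```text
t 32.5 yaw -57.2 phi -66.2 q6 1.946 qd6 0.0 along/lat mm -123.25 98.1 z 0.3058 Fu,Fn,Fz -0.2 -0.4 0.3 M [ 0.031  0.024 -0.031] Mscrew -0.038 eff6 0.002 open 0.0595
```

View pics/c5.png

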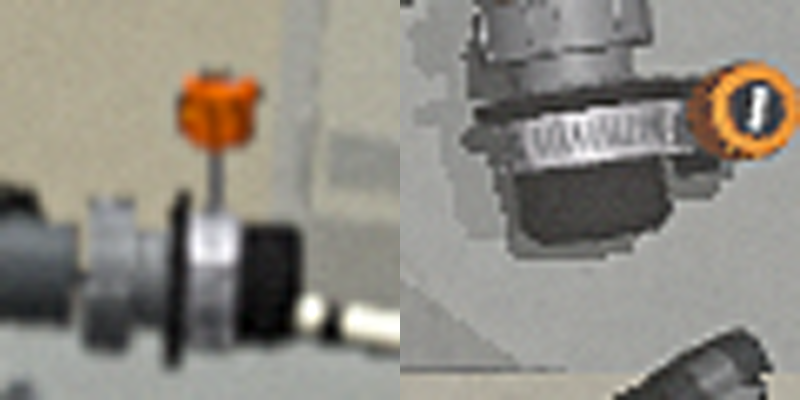

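The band sits square and flush against the rim (side crop 187–240), and the knob stands upright at side crop (217,112). The robot is clear of it.

```bash
python3 -c "
from cell import ticket
print(ticket.hand_in())"
```

```text
the job is handed in; nothing more can be done
None
```

I handed the job in at about 33 s: the clamp is on the cap, flush against the rim, knob upright, tightened about 1 rad (a sixth of a turn) past losing its play going by the screw torque, and the gripper is clear of it.

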